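# Unjam nested parts bins and sort them into their trays

## Task

Three parts bins have jammed tightly one inside another: get them apart (the hold-down channel can grip the largest by its foot flange while the others are pulled straight up) and sort all three by size, each bin standing empty, upright and flat on the floor of the tray made for its size. Never tip a bin over, and leave the other things on the bench where they are.

Things in the scene. Friction and masses are not known exactly. Their poses are not given: they have to be found in the camera images.
- bin_large: Large open-topped rectangular grey plastic parts bin, walls and floor 3 mm; x long, y short, z up; origin: centre of its underside. 130 x 66 outside, 70 high, about 0.18 kg. A flat foot flange 8 wide and 5 thick runs all round the bottom (foot 146 x 82). At the start the medium bin is stuck in it, resting on end ledges 34 mm above the large bin's underside, so it stands 30 mm proud of the large rim.
- large_rim (a point): Centre of the large bin's mouth, 70 mm above its origin. Inside each end wall, 2 to 18 mm below the rim, a sprung steel leaf presses on the nested medium bin and holds it by friction alone: a straight upward pull of about 11 to 16 N draws it out, easing once it has risen some 34 mm.
- bin_medium: Medium open-topped rectangular grey plastic parts bin, walls and floor 3 mm; x long, y short, z up; origin: centre of its underside. 112 x 56 outside, 66 high, about 0.14 kg, no flange. At the start the small bin is stuck in it, resting on end ledges 34 mm above the medium bin's underside, so it stands 30 mm proud of the medium rim.
- medium_rim (a point): Centre of the medium bin's mouth, 66 mm above its origin. Sprung leaves as in the large bin hold the small one, but weaker: a pull of about 7 to 10 N frees it. That is still more than the outer bins weigh: lifted freely by the small bin, the whole nest (0.4 kg, 130 mm high) comes up together.
- bin_small: Small open-topped rectangular grey plastic parts bin, walls and floor 3 mm; x long, y short, z up; origin: centre of its underside. 94 x 46 outside, 62 high, about 0.09 kg, no flange.
- channel: Aluminium hold-down channel on a fixed plywood board (320 x 150, 18 thick; the board reaches 228 mm before the origin). Two rails along x, 90 mm apart inside, 13 high, flared at the mouth (-x end, from 76 mm before the origin); stop bar at the +x end, near face 75 mm from the origin. Origin: on the board's underside, below the centre of a large bin pushed in to within 2 mm of the stop.
- channel_lips (a point): Point on the channel's centre line, on the board's top, 47 mm before the origin, where the lips begin. Each rail's lip overhangs inward: 74 mm between the lips, underside 9.5 mm and top 13.5 mm above the board. The large bin, set on the board before the mouth, slides in along x: foot under the lips, walls between them.
- tray_small: Low plain steel tray fixed to the bench for the small bin: outside 118 x 70, inside 112 x 64, rim 11 mm high, floor 3 mm thick, on an 18 mm plywood board of the same outline; long axis x; origin: centre of the board's underside, so the tray's floor is 21 mm above it and its rim 29 mm. The three trays lie one behind another, in any order, on a thin mat (its top 2.7 mm above the bench).
- tray_medium: Low plain steel tray fixed to the bench for the medium bin: outside 136 x 80, inside 130 x 74, rim 11 mm high, floor 3 mm thick, on an 18 mm plywood board of the same outline; long axis x; origin: centre of the board's underside, so the tray's floor is 21 mm above it and its rim 29 mm. The three trays lie one behind another, in any order, on a thin mat (its top 2.7 mm above the bench).
- tray_large: Low plain steel tray fixed to the bench for the large bin: outside 170 x 106, inside 164 x 100, rim 11 mm high, floor 3 mm thick, on an 18 mm plywood board of the same outline; long axis x; origin: centre of the board's underside, so the tray's floor is 21 mm above it and its rim 29 mm. The three trays lie one behind another, in any order, on a thin mat (its top 2.7 mm above the bench).
- phone: Bystander: dark keypad phone, 107x47x16, lying flat (mm); origin at the centre of its underside.
- jar: Bystander: small jar with green screw cap, 34 dia x 38 (mm); origin at the centre of its underside.
- spool: Bystander: small solder spool, 45x36x20 (mm); origin at the centre of its underside.
- blue_box: Bystander: small blue carton, 56x28x24 (mm); origin at the centre of its underside.
- battery: Bystander: grey flat phone battery, 56x38x6 (mm); origin at the centre of its underside.
- tweezers: Bystander: steel tweezers, 12x118x8, long along its y (mm); origin at the centre of its underside.
- phone_shell: Bystander: opened black phone shell, 110x48x9 (mm); origin at the centre of its underside.
Mind the look-alikes: they are no part of the job. What is shaped like the bin_medium but blue is not meant.

How it is judged (in metres and radians):
At the end, for the whole second after the job is handed in: Each bin rests upright and flat on the floor of the tray of its own size: centre within 17 mm of the tray's centre, long axis within 20 degrees of the tray's, underside under 25 mm above the underside of the tray's board (tray floor: 21 mm), tilt under 3.4 degrees (horizontal distance between bin_small and tray_small below 0.017 m and angle between the x axis of bin_small and the x axis of tray_small, either way round below 0.35 rad and angle between each of bin_small, bin_medium, bin_large's own z axis and vertical below 0.06 rad and z of bin_small in the frame of tray_small below 0.025 m and linear speed of each of bin_small, bin_medium, bin_large below 0.02 m/s and horizontal distance between bin_medium and tray_medium below 0.017 m and angle between the x axis of bin_medium and the x axis of tray_medium, either way round below 0.35 rad and z of bin_medium in the frame of tray_medium below 0.025 m and horizontal distance between bin_large and tray_large below 0.017 m and angle between the x axis of bin_large and the x axis of tray_large, either way round below 0.35 rad and z of bin_large in the frame of tray_large below 0.025 m); the robot touches nothing.
It fails at once if a bystander is pushed more than 2 cm (distance of any of phone, jar, spool, blue_box, battery, tweezers, phone_shell from where it was at the start of the episode above 0.02 m).
It fails at once if a bin is tipped more than 40 degrees (angle between any of bin_small, bin_medium, bin_large's own z axis and vertical above 0.7 rad).
It also fails if it takes over 70 s, if anything falls off the work surface, if the arm or the gripper's body presses on something with over 40 N, if the wrist force passes 120 N, or if a joint passes its speed limit or range.

## Robot

A 6-joint arm with a two-finger parallel gripper is mounted at the origin on a cart in front of the work surface, level with it; the furniture and walls round the work are solid. World frame = base frame: x ahead of the robot, y to its left, z up, the work surface at z = 0. Lengths are in m, angles in degrees, forces in N, time in s.
With the tool pointing down it reaches from about 0.35 to 0.875 m from the base axis. Payload 4.2 kg.
Tool frame: the origin (TCP) lies at the very end of the fingers, on their centre line; the grasp point (between the pads) lies 19 mm behind it; z points along the fingers, y is the line along which they close (so a half turn about z gives the same grasp; the last joint's range is limited). The gripper opens to 87 mm and grips with 3 to 60 N. Pads are 19 mm wide; open, the fingers measure 117 mm over their backs; the gripper's body (75 mm by 190 mm) begins 51 mm behind the grasp point.
Start: joints at [-58.293, 22.042, 0.453, 0, -68.411, -14.817], TCP at [0.182, -0.598, 0.223] pointing down, gripper open.
Joint ranges: [-179.83, 179.83], [-69.29, 118.12], [-61.27, 80.66], [-181.25, 117.63], [-171.15, -9.14], [-177.46, 177.46]. Speed limits (degrees/s): [159.86, 159.86, 180, 180, 180, 180].

## Interface

Orientations are given as a 3x3 rotation matrix whose columns are the frame's x, y, z axes.
In Python, from station import sense, cams, r gives the robot as it stands. The module is installed in compiled form; this text tells all that it offers.
- The arm moves only by the tool step_arm, never from a script. Its argument "targets" is text: rows parted by semicolons, each of 4 numbers parted by spaces: the shift along the tool's x, y, z in cm, then the turn about the tool's z in degrees. In form: x y z turn; .... A call has 1 to 12 rows; each row shifts and turns the commanded pose from where the row before left it, along the tool's axes as they then stand; what a row does not reach is not made up. A row lasts 1/12 s, in which the tool goes at most 41.7 mm and 7.16 degrees, less where a joint would pass 70% of its speed; a pose out of reach is approached as far as the arm can. A call with a gripper value outside its range is refused whole. "claw" is the finger opening in cm, from 0 to 8.7, set as the call begins (left out, the last holds). The fingers move at their own pace and stop on an object; the grip force is fixed at half the most. Time passes only in rows, so rows that do not move let the fingers close. It gives the time, the measured TCP pose, the force, the opening and the grip force at its end, in the units of the state.
- sense(): the state, without advancing time (a new reading comes with each control period).
- cams.capture(name): name is "scene" or "top" or "wrist"; returns a dict with "frame" (420x560x3 uint8, blue, green, red), "vertical_fov" (degrees; the focal length in pixels is half the picture's height over the tangent of half this angle, whatever the lens; pixels are square), "cx", "cy" (the principal point, pixels), "dist_coeffs" ([k1, k2, p1, p2, k3] as OpenCV has them; the pictures are not rectified), "eye" and "rotation" of the camera in the world; the wrist camera has in their place "tool_from_camera" (4x4, takes a point from camera to tool coordinates, whose origin is the TCP and whose axes are the flange's). Camera axes: x right, y down, z forward; pixel columns grow to the right and rows downward; lengths in m; the calibration is good to about 2 mm. A picture is of the moment at which its call begins: read the wrist's pose just before it. There is no depth.
- r.finish_job(): hands the job in; it is judged then, once.
The state is a dict: "time_s": time; "joints": joint angles; "joint_velocities": joint speeds; "effort": joint torques, N m; "tcp_pos": TCP position; "ee_rot": TCP orientation; "wrist_force": force on the tool from outside, world axes, zero at the start; "moment": the same for the moment, N m; "gripper_width": opening from 0.0 (shut) to 1.0 (fully open); "gripper_force": force on a finger pad.
Only numpy, scipy, OpenCV 4.12 (cv2) and the standard library are available. Lean on these libraries where they do the work, as an engineer would, in place of code of your own. Each camera call takes 0.05 s, during which the arm holds its last target. There are 200 camera calls.

## Working session

There is one attempt and no reset: what is moved stays moved. The work goes in short steps, Python scripts to look and compute and a tool call to move; the robot and the scene stay as the last step left them, time stands still between calls to the robot, and variables do not carry over. Pictures are saved under pics/ and viewed, at most 10 in all, crops included, and the job is handed in when it is done.

Besides the shell and the picture viewer there is one more tool, called after "Call:" as name(argument=value, ...) on one line, values as JSON. step_arm: Moves the arm, as the interface text tells. Its arguments: {"type":"object","properties":{"targets":{"type":"string"},"claw":{"type":"number"}},"required":["targets"]}

```bash
mkdir -p pics
cat > h.py <<'E'
import numpy as np,cv2,math
from station import sense,cams,r
def cap(n):
    s=sense();c=cams.capture(n);H=c["frame"].shape[0]
    f=H/2/math.tan(math.radians(c["vertical_fov"])/2)
    K=np.array([[f,0,c["cx"]],[0,f,c["cy"]],[0,0,1]])
    D=np.array(c["dist_coeffs"],float)
    if n=="wrist":
        T=np.array(c["tool_from_camera"]);R=np.array(s["ee_rot"])
        eye=R@T[:3,3]+np.array(s["tcp_pos"]);Rc=R@T[:3,:3]
    else: eye=np.array(c["eye"]);Rc=np.array(c["rotation"])
    return dict(im=c["frame"],K=K,D=D,eye=eye,R=Rc)
def ray(c,uv):
    p=cv2.undistortPoints(np.array(uv,float).reshape(-1,1,2),c["K"],c["D"]).reshape(-1,2)
    return np.c_[p,np.ones(len(p))]@c["R"].T
def onz(c,uv,z):
    d=ray(c,uv);return c["eye"]+d*((z-c["eye"][2])/d[:,2])[:,None]
def proj(c,P):
    P=(np.array(P,float).reshape(-1,3)-c["eye"])@c["R"]
    return cv2.projectPoints(P,np.zeros(3),np.zeros(3),c["K"],c["D"])[0].reshape(-1,2)
E
python3 - <<'E'
from h import *
import pickle
for n in ("scene","top","wrist"):
    c=cap(n);cv2.imwrite(f"pics/{n}0.png",cv2.resize(c["im"],(784,588)));pickle.dump(c,open(n+"0.pkl","wb"));print(n,c["eye"].round(3),c["R"].round(2).tolist(),c["K"][0,0])
s=sense();print(s["time_s"],s["ee_rot"],s["gripper_width"],s["wrist_force"])
E
```

```text
scene [-0.15   1.358  1.015] [[-0.87, -0.28, 0.41], [-0.5, 0.47, -0.73], [0.02, -0.84, -0.55]] 401.42837870025994
top [-0.34   0.541  1.8  ] [[-0.43, -0.79, 0.43], [-0.9, 0.38, -0.21], [0.0, -0.48, -0.88]] 534.325293972024
wrist [ 0.118 -0.617  0.383] [[-0.29, 0.93, 0.23], [0.96, 0.28, 0.07], [0.0, 0.24, -0.97]] 290.2864675371455
0.15 [[-9.56905075e-01 -2.90400373e-01 -5.49057575e-04]
 [-2.90400882e-01  9.56903824e-01  1.54881622e-03]
 [ 7.56184867e-05  1.64151690e-03 -9.99998650e-01]] 1.0005856899441918 [-0.31643968 -0.17579687  0.2644921 ]
```

View pics/top0.png

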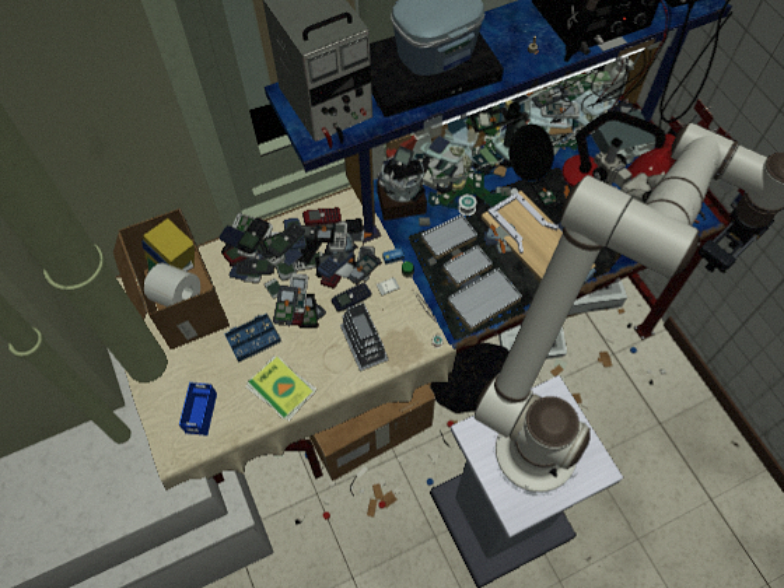

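View pics/scene0.png

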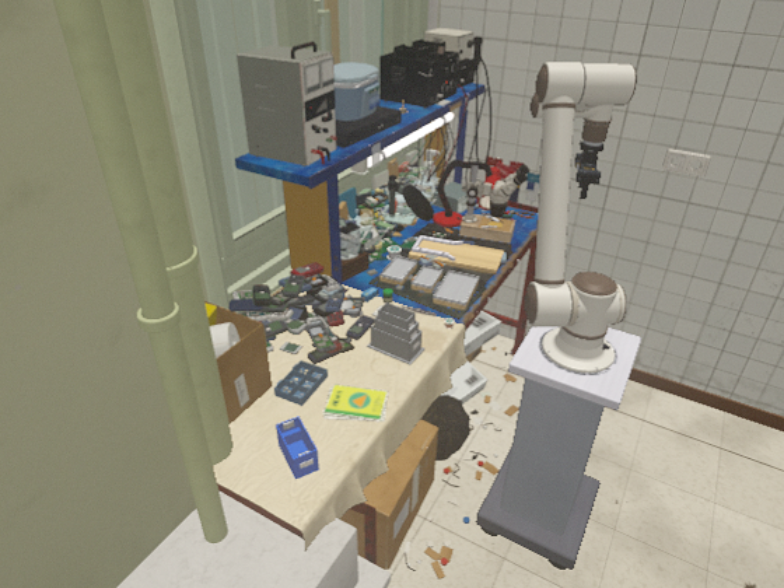

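The top view shows the grey nest at (365,335), the trays at (450,235), (468,263) and (487,297), and the channel on its board at (530,225), all in 784-wide pixels. The blue look-alike is at (198,408) and isn't part of the job. The grey nest of three stepped bins fits the description, so I'll confirm it in enlarged crops.

Run:
```python
import pickle,cv2
for n,(x,y,w,h,k) in dict(top=(240,130,190,140,4.2),scene=(250,150,150,115,5.2)).items():
    c=pickle.load(open(n+"0.pkl","rb"));im=cv2.resize(c["im"][y:y+h,x:x+w],None,fx=k,fy=k,interpolation=cv2.INTER_CUBIC)
    im=cv2.convertScaleAbs(im,alpha=1.3)
    for i in range(x-x%20+20,x+w,20): cv2.putText(im,str(i),(int((i-x)*k),8),0,.3,(0,255,255));cv2.line(im,(int((i-x)*k),10),(int((i-x)*k),16),(0,255,255))
    for j in range(y-y%20+20,y+h,20): cv2.putText(im,str(j),(0,int((j-y)*k)),0,.3,(0,255,255));cv2.line(im,(20,int((j-y)*k)),(26,int((j-y)*k)),(0,255,255))
    cv2.imwrite(f"pics/{n}1.png",im)
```

```text
(no output)
```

View pics/top1.png

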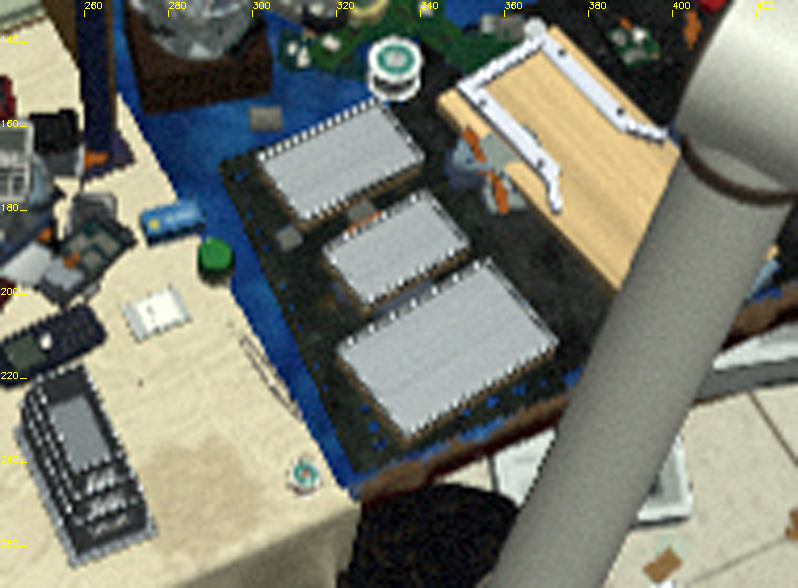

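View pics/scene1.png

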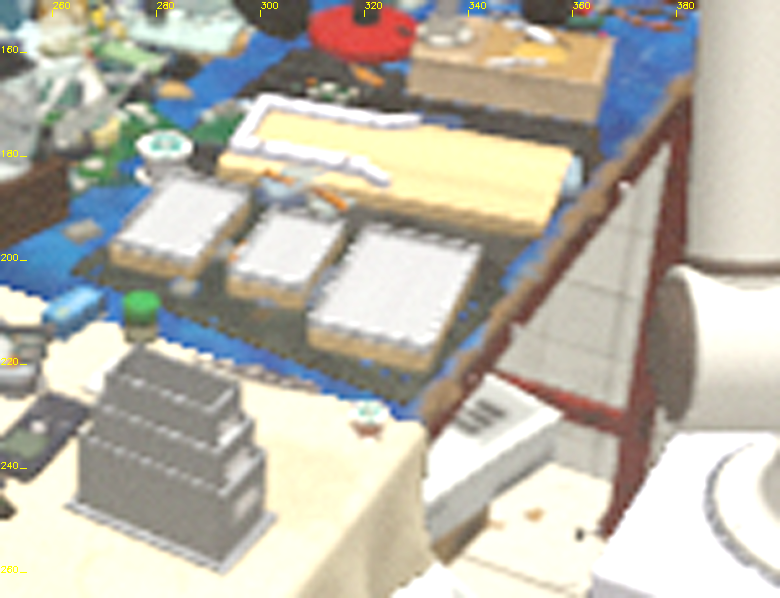

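The crops confirm one grey stepped nest at top (75,470 in the crop). The blue bin is excluded. From far to near the trays look medium, small, large, and the channel's mouth faces the robot's side. Next I'll project the corners.

```bash
cat > m.py <<'E'
from h import *
def rect(P):
    # fit centre, long-axis angle, dims from 4 corners in order
    P=np.array(P)[:,:2].astype(np.float32);(c,d,a)=cv2.minAreaRect(P);
    if d[0]<d[1]: d=d[::-1];a+=90
    return np.round(c,4),np.round(d,4),round((a+90)%180-90,1)
E
python3 - <<'E'
from m import *
import pickle
c=pickle.load(open("top0.pkl","rb"));s=pickle.load(open("scene0.pkl","rb"))
T=lambda p:np.array(p)/4.2+[240,130]
S=lambda p:np.array(p)/5.2+[250,150]
for n,p in dict(far=[(258,155),(378,99),(424,157),(303,221)],mid=[(324,253),(427,191),(468,241),(365,305)],near=[(338,350),(487,261),(556,342),(408,438)]).items():
    print(n,*rect(onz(c,T(p),.0317)))
for n,p in dict(far=[(109,247),(166,173),(252,190),(190,265)],mid=[(228,258),(281,209),(347,225),(299,292)],near=[(309,314),(369,222),(480,243),(430,348)]).items():
    print(n,*rect(onz(s,S(p),.0317)))
print("foot top",onz(c,T([(16,428),(75,563),(155,530)]),.005).round(4).tolist())
print("foot sc",onz(s,S([(66,506),(222,571),(274,517)]),.005).round(4).tolist())
print("rim sc",onz(s,S([(110,390),(214,407),(243,377),(140,347)]),.130).round(4).tolist())
print("board sc",onz(s,S([(218,155),(545,220),(580,155),(265,97)]),.018).round(4).tolist())
print("chan top: mouthL,mouthR tips,corner outer",onz(c,T([(557,210),(665,135),(458,95),(536,25)]),.031).round(4).tolist())
E
```

```text
far [ 0.6398 -0.0911] [0.1353 0.0831] -84.2
mid [ 0.5295 -0.0926] [0.1205 0.0652] -81.2
near [ 0.4173 -0.085 ] [0.1675 0.1053] -81.9
far [ 0.632  -0.0763] [0.1448 0.0856] -81.1
mid [ 0.5287 -0.0787] [0.1234 0.0769] -84.8
near [ 0.4208 -0.0805] [0.179  0.1088] -80.8
foot top [[0.5235, 0.2925, 0.005], [0.3824, 0.2985, 0.005], [0.3806, 0.223, 0.005]]
foot sc [[0.5201, 0.3031, 0.005], [0.3814, 0.3085, 0.005], [0.3771, 0.2331, 0.005]]
rim sc [[0.4802, 0.3045, 0.13], [0.4056, 0.284, 0.13], [0.4052, 0.2404, 0.13], [0.4893, 0.246, 0.13]]
board sc [[0.6711, -0.2181, 0.018], [0.3526, -0.2684, 0.018], [0.368, -0.403, 0.018], [0.6877, -0.3494, 0.018]]
chan top: mouthL,mouthR tips,corner outer [[0.501, -0.2463, 0.031], [0.5291, -0.3806, 0.031], [0.6537, -0.226, 0.031], [0.6933, -0.3346, 0.031]]
```

Call:
step_arm(targets="0 0 -2.5 0;0 0 -2.5 0;0 0 -2.5 0;0 0 -2.5 0;-2.6 1.5 0 0;-2.6 1.5 0 0;-2.6 1.5 0 0;-2.6 1.5 0 0;-2.6 1.5 0 0;-2.6 1.5 0 0;-2.6 1.5 0 0;-2.6 1.5 0 0", claw=8.7)

```text
time_s: 1.15
tcp_pos: [0.3464, -0.4214, 0.3223]
ee_rot: [[-0.957, -0.29, -0.0], [-0.29, 0.957, 0.0], [0.0, 0.0, -1.0]]
wrist_force: [-0.2, 0.8, -0.5]
gripper_width: 0.999
gripper_force: 0.0
```

Call:
step_arm(targets="-2.6 1.5 0 0;-2.6 1.5 0 0;-2.6 1.5 0 0;-2.6 1.5 0 0;-2.6 1.5 0 0;-2.6 1.5 0 0;-2.6 1.5 0 0;-2.6 1.5 0 0;-2.6 1.5 0 7;0 0 0 1;0 0 0 0")

```text
time_s: 2.07
tcp_pos: [0.531, -0.2244, 0.3217]
ee_rot: [[-0.988, -0.157, -0.002], [-0.157, 0.988, 0.0], [0.002, 0.001, -1.0]]
wrist_force: [0.1, -0.5, -0.1]
gripper_width: 1.001
gripper_force: 0.0
```

Run:
```python
from h import *
import pickle
c=cap("wrist");pickle.dump(c,open("w1.pkl","wb"));cv2.imwrite("pics/w1.png",cv2.convertScaleAbs(cv2.resize(c["im"],(784,588),interpolation=cv2.INTER_CUBIC),alpha=1.2))
s=sense();print(s["time_s"],s["tcp_pos"],np.array(s["ee_rot"]).round(3).tolist(),s["joints"])
```

```text
2.1167 [ 0.53037313 -0.22526479  0.32199265] [[-0.988, -0.157, -0.001], [-0.157, 0.988, 0.0], [0.001, 0.0, -1.0]] [-6.91238772e+00  1.43281019e+01  3.46798152e+00 -7.18020317e-04
 -7.92173657e+01 -7.40757111e+01]
```

View pics/w1.png

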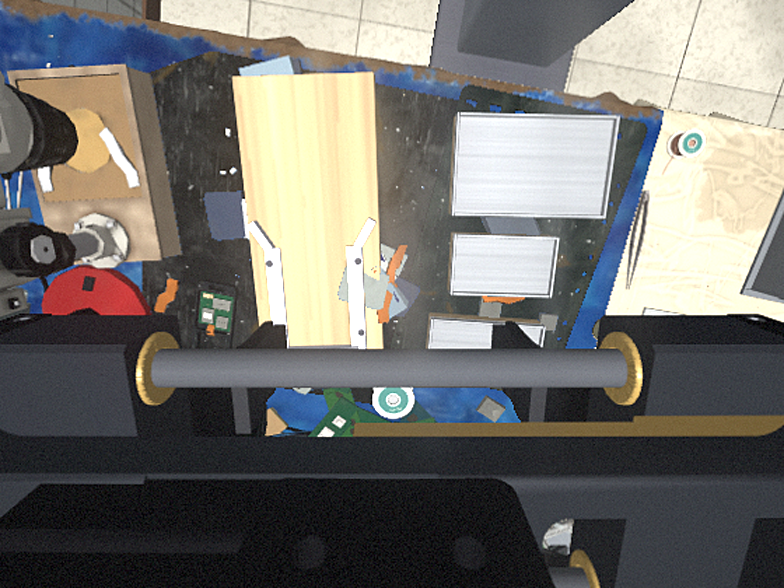

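The view shows the board's robot-side end at (233,75)–(373,72), the rails with flares at (255,235) and (362,232), and their straight parts running down to (345). The large tray is at (535,165), the small at (504,265), and the medium is partly hidden at (490,330). I'll measure them with masks.

Run:
```python
from m import *
import pickle
c=pickle.load(open("w1.pkl","rb"));im=c["im"]
hsv=cv2.cvtColor(im,cv2.COLOR_BGR2HSV)
m=((hsv[...,1]<60)&(hsv[...,2]>105)).astype(np.uint8)*255
for n,(x0,y0,x1,y1) in dict(large=(318,76,446,160),small=(318,164,404,216)).items():
    q=np.zeros_like(m);q[y0:y1,x0:x1]=m[y0:y1,x0:x1]
    q=cv2.morphologyEx(q,cv2.MORPH_OPEN,np.ones((5,5)))
    k=max(cv2.findContours(q,0,2)[0],key=cv2.contourArea).reshape(-1,2)
    print(n,k.min(0),k.max(0),*rect(onz(c,k,.0317)))
# rails
g=cv2.cvtColor(im,cv2.COLOR_BGR2GRAY).astype(int)
L=[];Rr=[]
for v in range(184,236,4):
    row=m[v];b=np.where(row[170:290]>0)[0]+170
    runs=np.split(b,np.where(np.diff(b)>1)[0]+1);runs=[(a[0],a[-1]) for a in runs if len(a)>5]
    print(v,runs)
B=np.array([(233,75),(373,72)])/1.4
print("board near corners",onz(c,B,.018).round(4).tolist())
P=np.array([(281,255),(284,340),(347,255),(347,340),(246,222),(373,222)])/1.4
print("rails",onz(c,P,.0315).round(4).tolist())
```

```text
large [322  80] [438 159] [ 0.4233 -0.0893] [0.1659 0.1135] -81.9
small [321 166] [395 211] [ 0.5293 -0.0969] [0.1144 0.0707] -82.6
184 [(np.int64(189), np.int64(200)), (np.int64(247), np.int64(258))]
188 [(np.int64(191), np.int64(200)), (np.int64(248), np.int64(254))]
192 [(np.int64(190), np.int64(201)), (np.int64(246), np.int64(259)), (np.int64(283), np.int64(288))]
196 [(np.int64(190), np.int64(201)), (np.int64(245), np.int64(262))]
200 [(np.int64(191), np.int64(202)), (np.int64(244), np.int64(277)), (np.int64(282), np.int64(289))]
204 [(np.int64(191), np.int64(202)), (np.int64(242), np.int64(281))]
208 [(np.int64(191), np.int64(202)), (np.int64(241), np.int64(275)), (np.int64(278), np.int64(289))]
212 [(np.int64(192), np.int64(203)), (np.int64(242), np.int64(259)), (np.int64(261), np.int64(274)), (np.int64(280), np.int64(289))]
216 [(np.int64(192), np.int64(203)), (np.int64(249), np.int64(273)), (np.int64(279), np.int64(289))]
220 [(np.int64(193), np.int64(203)), (np.int64(249), np.int64(260)), (np.int64(265), np.int64(271)), (np.int64(278), np.int64(289))]
224 [(np.int64(193), np.int64(204)), (np.int64(249), np.int64(260)), (np.int64(278), np.int64(288))]
228 [(np.int64(194), np.int64(204)), (np.int64(250), np.int64(260))]
232 [(np.int64(250), np.int64(261))]
board near corners [[0.3781, -0.4142, 0.018], [0.3522, -0.2698, 0.018]]
rails [[0.5572, -0.343, 0.0315], [0.658, -0.3298, 0.0315], [0.5455, -0.2697, 0.0315], [0.6462, -0.2561, 0.0315], [0.5267, -0.3846, 0.0315], [0.5046, -0.2463, 0.0315]]
```

The debris texture near the right rail at (345,290) may be in or over the channel. I'll take one closer look, which also gives a finer measurement.

Call:
step_arm(targets="-2 -2.2 1.5 0;-2 -2.2 1.5 0;-2 -2.2 1.5 0;-2 -2.2 1.5 0;0 0 0 0")

```text
time_s: 2.53
tcp_pos: [0.6233, -0.3032, 0.2551]
ee_rot: [[-0.988, -0.152, -0.009], [-0.152, 0.988, 0.003], [0.008, 0.004, -1.0]]
wrist_force: [-1.0, 0.3, -2.0]
gripper_width: 0.996
gripper_force: 0.0
```

Run:
```python
from h import *
import pickle
c=cap("wrist");pickle.dump(c,open("w2.pkl","wb"));k=2.6;x0,y0=130,20
im=cv2.convertScaleAbs(cv2.resize(c["im"][y0:y0+230,x0:x0+300],None,fx=k,fy=k,interpolation=cv2.INTER_CUBIC),alpha=1.15)
cv2.imwrite("pics/w2.png",im)
s=sense();print(s["tcp_pos"])
```

```text
[ 0.62217822 -0.30223352  0.25742213]
```

View pics/w2.png

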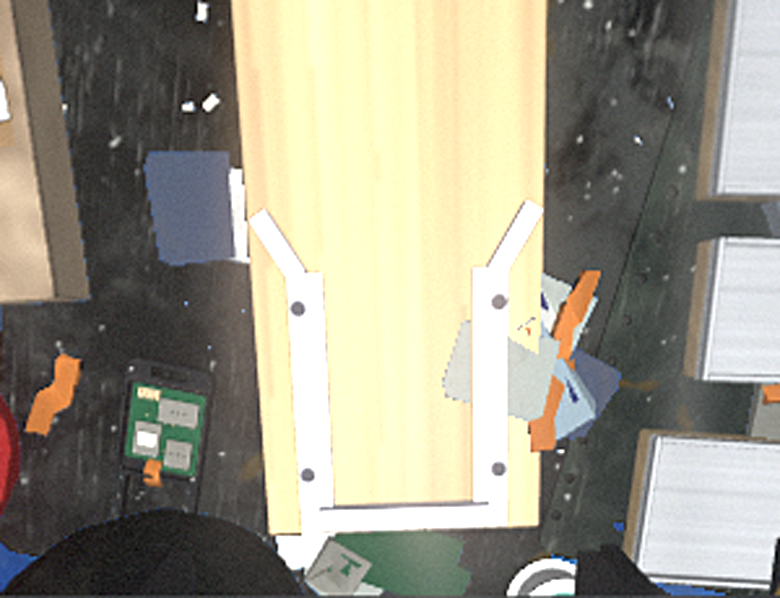

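Run:
```python
from m import *
import pickle
c=pickle.load(open("w2.pkl","rb"));im=c["im"]
W=lambda p:np.array(p)/2.6+[130,20]
def fit(P,z): return onz(c,W(P),z)[:,:2]
l=fit([(322,275),(333,505)],.0315);q=fit([(473,270),(476,500)],.0315)
for a in(l,q): d=a[1]-a[0];print(a.round(4).tolist(),np.degrees(np.arctan2(d[1],d[0])).round(2))
mid=(l+q)/2;st=fit([(333,510),(476,503)],.031);print("stop",st.round(4).tolist())
print("flare",fit([(263,208),(527,201)],.0315).round(4).tolist())
bd=fit([(271,533),(540,525)],.018);print("boardfar",bd.round(4).tolist(),np.linalg.norm(bd[1]-bd[0]))
a=np.radians(9);ux=np.array([np.cos(a),np.sin(a)]);uy=np.array([-ux[1],ux[0]])
for n,P in dict(l=l,q=q,stop=st,board=bd).items(): print(n,"along",(P@ux).round(4),"across",(P@uy).round(4))
hsv=cv2.cvtColor(im,cv2.COLOR_BGR2HSV)
m=((hsv[...,1]<60)&(hsv[...,2]>105)).astype(np.uint8)*255
for n,(x0,y0,x1,y1) in dict(med=(374,180,520,250),small=(392,108,520,170)).items():
    z=np.zeros_like(m);z[y0:y1,x0:x1]=m[y0:y1,x0:x1];z=cv2.morphologyEx(z,cv2.MORPH_OPEN,np.ones((5,5)))
    k=max(cv2.findContours(z,0,2)[0],key=cv2.contourArea).reshape(-1,2)
    print(n,k.min(0),k.max(0),*rect(onz(c,k,.0317)))
```

```text
[[0.5507, -0.3447], [0.6663, -0.3232]] 10.53
[[0.537, -0.2715], [0.6522, -0.2489]] 11.13
stop [[0.6692, -0.3229], [0.6539, -0.2485]]
flare [[0.5241, -0.3771], [0.5014, -0.2515]]
boardfar [[0.6912, -0.3552], [0.6641, -0.209]] 0.14868940471103567
l along [0.49   0.6076] across [-0.4266 -0.4235]
q along [0.4879 0.6052] across [-0.3522 -0.3478]
stop along [0.6105 0.607 ] across [-0.4236 -0.3477]
board along [0.6271 0.6232] across [-0.459  -0.3103]
med [375 186] [484 242] [ 0.6318 -0.0904] [0.145  0.0789] -79.9
small [400 108] [491 168] [ 0.5282 -0.0986] [0.116  0.0759] -82.4
```

Call:
step_arm(targets="0 0 -2.5 0;0 1 -2.5 0;0 2 -2.5 0;0 3.5 0 0;0 3.5 0 0;0 3.5 0 0;0 3.5 0 0;0 3.5 0 0;0 3.5 0 0;0 3.5 0 0;0 3.5 0 0;0 3.5 0 0")

```text
time_s: 3.58
tcp_pos: [0.5681, 0.0413, 0.3395]
ee_rot: [[-0.988, -0.155, 0.003], [-0.155, 0.988, 0.001], [-0.003, 0.0, -1.0]]
wrist_force: [1.4, 0.1, -0.6]
gripper_width: 0.998
gripper_force: 0.0
```

Call:
step_arm(targets="0 3.5 0 0;0 3.5 0 0;0 3.5 0 0;0 3.5 0 0;0 3.5 0 0;0 3 0 0;0 0 0 6;0 0 0 5.5;0 0 0 0;0 0 0 0")

```text
time_s: 4.42
tcp_pos: [0.5376, 0.2423, 0.3389]
ee_rot: [[-0.999, 0.043, 0.002], [0.043, 0.999, 0.001], [-0.002, 0.001, -1.0]]
wrist_force: [0.3, -0.3, 0.2]
gripper_width: 0.999
gripper_force: 0.0
```

Run:
```python
from h import *
import pickle
c=cap("wrist");pickle.dump(c,open("w3.pkl","wb"));s=sense();print(s["tcp_pos"],np.array(s["ee_rot"]).round(3).tolist(),s["time_s"])
p=proj(c,[(.45,.255,.13)])[0];print(p)
x0,y0=int(max(0,p[0]-110)),int(max(0,p[1]-95));k=3
im=cv2.resize(c["im"][y0:y0+190,x0:x0+240],None,fx=k,fy=k,interpolation=cv2.INTER_CUBIC)
cv2.imwrite("pics/w3.png",cv2.convertScaleAbs(im,alpha=1.2));print(x0,y0)
```

```text
[0.53773277 0.24230842 0.3386881 ] [[-0.999, 0.044, 0.001], [0.044, 0.999, 0.001], [-0.001, 0.001, -1.0]] 4.4667
[285.26295196 115.07852992]
175 20
```

View pics/w3.png

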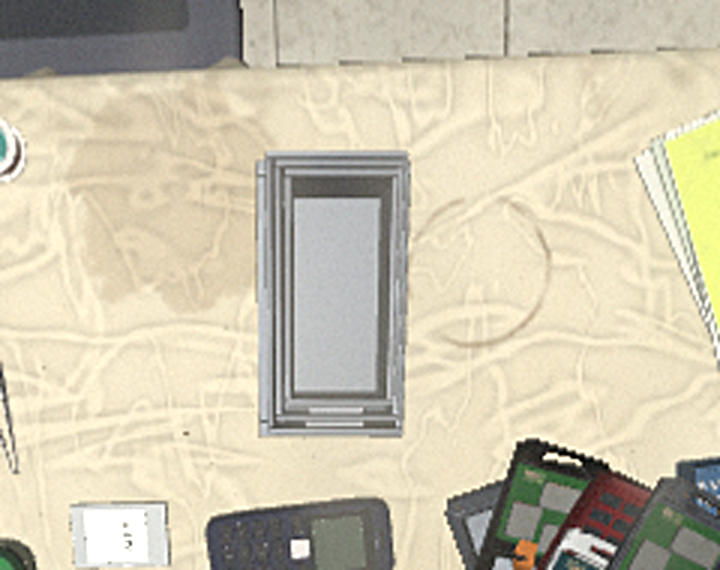

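Run:
```python
from m import *
import pickle
c=pickle.load(open("w3.pkl","rb"))
W=lambda p:np.array(p)/3+[175,20]
for z in(.13,.133):print("small",*rect(onz(c,W([(284,173),(397,173),(391,400),(283,400)]),z)))
f=onz(c,W([(258,161),(259,437),(403,436)]),.005);print("foot",f.round(4).tolist(),np.linalg.norm(np.diff(f,axis=0),axis=1),(f[0]+f[2])/2)
```

```text
small [0.4519 0.258 ] [0.0888 0.0453] -2.6
small [0.4521 0.2579] [0.0881 0.045 ] -2.6
foot [[0.3787, 0.2224, 0.005], [0.5236, 0.2149, 0.005], [0.5264, 0.2965, 0.005]] [0.14507038 0.08165215] [0.45256759 0.2594851  0.005     ]
```

Call:
step_arm(targets="2.15 0.32 0 0;2.15 0.32 0 0;2.15 0.32 0 0;2.15 0.32 0 0;0 0 3.5 0;0 0 3.5 0;0 0 3.5 0;0 0 3.5 0;0 0 3.5 0;0 0 2.5 0;0 0 2 0;0 0 1.4 0")

```text
time_s: 5.47
tcp_pos: [0.4521, 0.2583, 0.1018]
ee_rot: [[-0.999, 0.045, -0.002], [0.045, 0.999, -0.002], [0.002, -0.002, -1.0]]
wrist_force: [0.3, -0.9, 0.8]
gripper_width: 1.003
gripper_force: 0.0
```

Call:
step_arm(targets="0 0 0 0;0 0 0 0;0 0 0 0;0 0 0 0;0 0 0 0;0 0 0 0;0 0 0 0", claw=3)

```text
time_s: 6.05
tcp_pos: [0.4529, 0.2601, 0.1042]
ee_rot: [[-0.999, 0.045, 0.001], [0.045, 0.999, 0.001], [-0.001, 0.001, -1.0]]
wrist_force: [-0.1, -0.2, -1.0]
gripper_width: 0.559
gripper_force: 0.0
```

Call:
step_arm(targets="0 0 0 0;0 0 0 0;0 0 0 0;0 0 0 0")

```text
time_s: 6.38
tcp_pos: [0.4528, 0.2598, 0.104]
ee_rot: [[-0.999, 0.045, 0.0], [0.045, 0.999, -0.0], [-0.0, -0.0, -1.0]]
wrist_force: [-0.3, -1.7, 4.8]
gripper_width: 0.526
gripper_force: 30.0
```

Call:
step_arm(targets="0 0 -0.5 0;0 0 -1 0;0 0 -1 0;0 0 -2 0;0 0 -2 0;0 0 -2 0;0 0 -2 0;0 0 0 0;0 0 0 0")

```text
time_s: 7.13
tcp_pos: [0.4529, 0.2604, 0.2094]
ee_rot: [[-0.999, 0.046, 0.001], [0.046, 0.999, 0.003], [-0.001, 0.003, -1.0]]
wrist_force: [0.1, -0.1, -4.6]
gripper_width: 0.527
gripper_force: 30.0
```

Call:
step_arm(targets="0 -1 0 0;0 -2 0 0;0 -3 0 0;0 -3 0 0;0 -3 0 0;0 -3 0 0;0 -3 0 0;0 -3 0 0;0 -3 0 0;0 -3 0 0;0 -3 0 0;0 -3 0 0")

```text
time_s: 8.13
tcp_pos: [0.4357, -0.0717, 0.2069]
ee_rot: [[-0.999, 0.046, -0.004], [0.046, 0.999, -0.0], [0.004, -0.0, -1.0]]
wrist_force: [1.1, -0.4, -3.8]
gripper_width: 0.527
gripper_force: 30.0
```

Call:
step_arm(targets="-0.2 -3 0 0;-0.2 -3 0 0;-0.2 -3 0 0;-0.2 -3 0 0;-0.2 -3 0 0;-0.2 -3 0 0;0 -3 0 0;0 -2 0 0;0 -1 0 -3;0 0 0 -4;0 0 0 -4;0 0 0 -2.4")

```text
time_s: 9.13
tcp_pos: [0.4368, -0.3101, 0.2061]
ee_rot: [[-0.982, -0.189, -0.005], [-0.189, 0.982, 0.002], [0.004, 0.003, -1.0]]
wrist_force: [0.6, -0.6, -3.7]
gripper_width: 0.527
gripper_force: 30.0
```

Call:
step_arm(targets="0 0 0 0;0 0 0 0;0 0 0 0")

```text
time_s: 9.38
tcp_pos: [0.438, -0.3099, 0.2076]
ee_rot: [[-0.983, -0.186, -0.002], [-0.186, 0.983, 0.001], [0.002, 0.001, -1.0]]
wrist_force: [-0.5, -0.5, -4.0]
gripper_width: 0.525
gripper_force: 30.0
```

```bash
cat >> m.py <<'E'
def go(x,y,z,yaw):
    s=sense();R=np.array(s["ee_rot"]);p=np.array(s["tcp_pos"])
    d=R.T@(np.array([x,y,z])-p)*100;yw=np.degrees(np.arctan2(R[1,0],R[0,0]))
    print("t",round(s["time_s"],2),"tcp",p.round(4),"yaw",round(yw%360,1),"shift cm",d.round(2),"turn",round((yw-yaw+180)%360-180,1),"F",np.round(s["wrist_force"],1),"w",round(s["gripper_width"]*87,1),"gf",s["gripper_force"])
E
python3 -c "
from m import *
go(.4392,-.328,.122,190.8)"
```

```text
t 9.38 tcp [ 0.438  -0.3099  0.2076] yaw 190.7 shift cm [ 0.2  -1.82  8.55] turn -0.1 F [-0.5 -0.5 -4. ] w 45.7 gf 29.9990918491676
```

Call:
step_arm(targets="0.1 -0.9 1 0;0.1 -0.9 1 0;0 0 2 0;0 0 2 0;0 0 1.5 0;0 0 0.5 0;0 0 0 0;0 0 0 0")

```text
time_s: 10.05
tcp_pos: [0.4402, -0.3284, 0.1283]
ee_rot: [[-0.982, -0.187, -0.001], [-0.187, 0.982, 0.0], [0.001, 0.0, -1.0]]
wrist_force: [0.3, -0.3, -4.1]
gripper_width: 0.528
gripper_force: 30.0
```

Call:
step_arm(targets="0 0 0.2 0;0 0 0.2 0;0 0 0.2 0;0 0 0 0")

```text
time_s: 10.38
tcp_pos: [0.4419, -0.3294, 0.1245]
ee_rot: [[-0.982, -0.188, 0.004], [-0.188, 0.982, -0.003], [-0.003, -0.004, -1.0]]
wrist_force: [0.6, -2.9, 2.6]
gripper_width: 0.522
gripper_force: 30.0
```

Run:
```python
from m import *
import pickle
go(.4392,-.328,.122,190.8)
c=cap("wrist");pickle.dump(c,open("w4.pkl","wb"))
im=cv2.resize(c["im"][20:250,130:430],None,fx=2.6,fy=2.6,interpolation=cv2.INTER_CUBIC)
cv2.imwrite("pics/w4.png",cv2.convertScaleAbs(im,alpha=1.2))
```

```text
t 10.38 tcp [ 0.4419 -0.3294  0.1245] yaw 190.9 shift cm [0.24 0.19 0.25] turn 0.1 F [ 0.6 -2.9  2.6] w 45.4 gf 30.000287763396045
```

Call:
step_arm(targets="0 0.15 -0.1 0;-1 0 0 0;-1 0 0 0;-1 0 0 0;-1 0 0 0;-1 0 0 0;-1 0 0 0;0 0 0 0")

```text
time_s: 11.1
tcp_pos: [0.4996, -0.3149, 0.1244]
ee_rot: [[-0.982, -0.188, -0.001], [-0.188, 0.982, 0.0], [0.001, 0.0, -1.0]]
wrist_force: [-0.7, 0.4, 5.8]
gripper_width: 0.531
gripper_force: 30.0
```

```bash
python3 -c "
from m import *
go(.5885,-.2995,.1245,190.8)"
```

```text
t 11.1 tcp [ 0.4996 -0.3149  0.1244] yaw 190.9 shift cm [-9.02 -0.16 -0.02] turn 0.1 F [-0.7  0.4  5.8] w 46.2 gf 30.00081619131379
```

Call:
step_arm(targets="-1 0 -0.1 0;-1 0 0 0;-1 0 0 0;-1 0 0 0;-1 0 0 0;-1 0 0 0;-1 0 0 0;-0.8 0 0 0;-0.5 0 0 0;-0.3 0 0 0;0 0 0 0")

```text
time_s: 12.02
tcp_pos: [0.5844, -0.2991, 0.1244]
ee_rot: [[-0.982, -0.188, 0.001], [-0.188, 0.982, -0.0], [-0.001, -0.0, -1.0]]
wrist_force: [-1.0, -0.5, 2.0]
gripper_width: 0.529
gripper_force: 30.0
```

```bash
python3 -c "
from m import *
go(.5885,-.2995,.1245,190.8)"
```

```text
t 12.02 tcp [ 0.5844 -0.2991  0.1244] yaw 190.8 shift cm [-0.4  -0.12 -0.01] turn 0.0 F [-1.  -0.5  2. ] w 46.0 gf 30.000130809203256
```

Call:
step_arm(targets="0 0 -0.3 0;0 0 -0.5 0;0 0 -0.5 0;0 0 -0.5 0;0 0 -0.5 0;0 0 -0.5 0")

```text
time_s: 12.52
tcp_pos: [0.5829, -0.299, 0.1524]
ee_rot: [[-0.982, -0.187, -0.001], [-0.187, 0.982, 0.001], [0.001, 0.001, -1.0]]
wrist_force: [0.0, -0.7, -7.9]
gripper_width: 0.524
gripper_force: 30.0
```

Call:
step_arm(targets="0 0 -0.5 0;0 0 -0.5 0;0 0 -0.7 0;0 0 -1 0;0 0 -1.5 0;0 0 -1.5 0;0 0 -1.5 0;0 0 -1.5 0;0 0 -1 0;0 0 0 0;0 0 0 0")

```text
time_s: 13.43
tcp_pos: [0.5837, -0.2993, 0.2508]
ee_rot: [[-0.982, -0.187, 0.003], [-0.187, 0.982, -0.0], [-0.002, -0.001, -1.0]]
wrist_force: [1.1, 0.9, -2.1]
gripper_width: 0.524
gripper_force: 30.0
```

```bash
python3 -c "
from m import *
go(.5290,-.0975,.19,278)"
```

```text
t 13.43 tcp [ 0.5837 -0.2993  0.2508] yaw 190.8 shift cm [ 1.61 20.85  6.06] turn -87.2 F [ 1.1  0.9 -2.1] w 45.6 gf 29.999678084714105
```

Call:
step_arm(targets="0.2 2 0 0;0.2 3 0 0;0.2 3 0 0;0.2 3 0 0;0.2 3 0 0;0.2 3 0 0;0.2 2.5 0 0;0.2 1.3 0 -3;0 0 0 -6;0 0 0 -6;0 0 0 -6;0 0 0 -6")

```text
time_s: 14.43
tcp_pos: [0.5281, -0.0977, 0.2486]
ee_rot: [[-0.787, -0.617, -0.002], [-0.617, 0.787, 0.0], [0.001, 0.001, -1.0]]
wrist_force: [-0.4, 0.2, -0.5]
gripper_width: 0.52
gripper_force: 30.0
```

Call:
step_arm(targets="0 0 0 -7;0 0 0 -7;0 0 0 -7;0 0 0 -7;0 0 0 -7;0 0 0 -7;0 0 0 -7;0 0 0 -7;0 0 0 -4.2;0 0 0 0;0 0 0 0;0 0 0 0")

```text
time_s: 15.43
tcp_pos: [0.5284, -0.0979, 0.249]
ee_rot: [[0.137, -0.991, -0.001], [-0.991, -0.137, -0.0], [-0.0, 0.001, -1.0]]
wrist_force: [-0.8, -0.3, -1.4]
gripper_width: 0.524
gripper_force: 30.0
```

Run:
```python
from m import *
go(.5290,-.0975,.075,278)
```

```text
t 15.43 tcp [ 0.5284 -0.0979  0.249 ] yaw 277.9 shift cm [-0.03 -0.08 17.4 ] turn -0.1 F [-0.8 -0.3 -1.4] w 45.6 gf 29.999731049611
```

Call:
step_arm(targets="0 0 2 0;0 0 3 0;0 0 3 0;0 0 3 0;0 0 3 0;0 0 2 0;0 0 1.5 0;0 0 0.8 0;0 0 0.3 0;0 0 0 0")

```text
time_s: 16.27
tcp_pos: [0.5287, -0.098, 0.0634]
ee_rot: [[0.139, -0.99, -0.001], [-0.99, -0.139, -0.0], [0.0, 0.001, -1.0]]
wrist_force: [0.3, -0.1, 0.3]
gripper_width: 0.528
gripper_force: 30.0
```

Call:
step_arm(targets="0 0 0.2 0;0 0 0.1 0;0 0 0 0")

```text
time_s: 16.52
tcp_pos: [0.5298, -0.0979, 0.0622]
ee_rot: [[0.139, -0.99, 0.003], [-0.99, -0.139, -0.0], [0.0, -0.003, -1.0]]
wrist_force: [-1.1, -0.2, 3.7]
gripper_width: 0.521
gripper_force: 30.0
```

Call:
step_arm(targets="0 0 0 0;0 0 0 0;0 0 0 0;0 0 0 0;0 0 0 0", claw=7.5)

```text
time_s: 16.93
tcp_pos: [0.5286, -0.098, 0.0605]
ee_rot: [[0.139, -0.99, -0.0], [-0.99, -0.139, -0.0], [-0.0, 0.0, -1.0]]
wrist_force: [0.7, 0.1, -0.8]
gripper_width: 0.806
gripper_force: 0.0
```

Call:
step_arm(targets="0 0 -1 0;0 0 -2 0;0 0 -3 0;0 0 -3 0;0 0 -3 0;0 0 -3 0;0 0 -2 0;0 0 0 7;0 0 0 7;0 0 0 7;0 0 0 7;0 0 0 7")

```text
time_s: 17.93
tcp_pos: [0.5285, -0.098, 0.2314]
ee_rot: [[-0.46, -0.888, 0.001], [-0.888, 0.46, 0.0], [-0.0, -0.001, -1.0]]
wrist_force: [0.2, -0.0, -0.2]
gripper_width: 0.866
gripper_force: 0.0
```

Call:
step_arm(targets="0 0 0 7;0 0 0 7;0 0 0 7;0 0 0 7;0 0 0 7;0 0 0 7;0 0 0 7;0 0 0 3.1;0 0 0 0")

```text
time_s: 18.68
tcp_pos: [0.5286, -0.098, 0.2312]
ee_rot: [[-0.982, -0.188, 0.001], [-0.188, 0.982, 0.0], [-0.001, -0.0, -1.0]]
wrist_force: [-0.5, 0.9, 0.1]
gripper_width: 0.865
gripper_force: 0.0
```

Run:
```python
from m import *
import pickle
go(.5837,-.2990,.09,190.8)
c=cap("wrist");pickle.dump(c,open("w5.pkl","wb"))
a=cv2.resize(c["im"][:250],(784,350),interpolation=cv2.INTER_CUBIC)
t=cap("top");pickle.dump(t,open("t5.pkl","wb"))
b=cv2.resize(t["im"][130:230,290:430],None,fx=2.45,fy=2.45,interpolation=cv2.INTER_CUBIC)
o=np.zeros((595,784,3),np.uint8);o[:350]=a;o[350:595,:343]=b
s=cap("scene");b=cv2.resize(s["im"][150:230,260:390],None,fx=3,fy=3,interpolation=cv2.INTER_CUBIC);o[350:590,390:780]=b
cv2.imwrite("pics/w5.png",cv2.convertScaleAbs(o,alpha=1.2))
```

```text
t 18.68 tcp [ 0.5286 -0.098   0.2312] yaw 190.8 shift cm [ -1.63 -20.78  14.12] turn 0.0 F [-0.5  0.9  0.1] w 75.3 gf 0.0
```

View pics/w5.png

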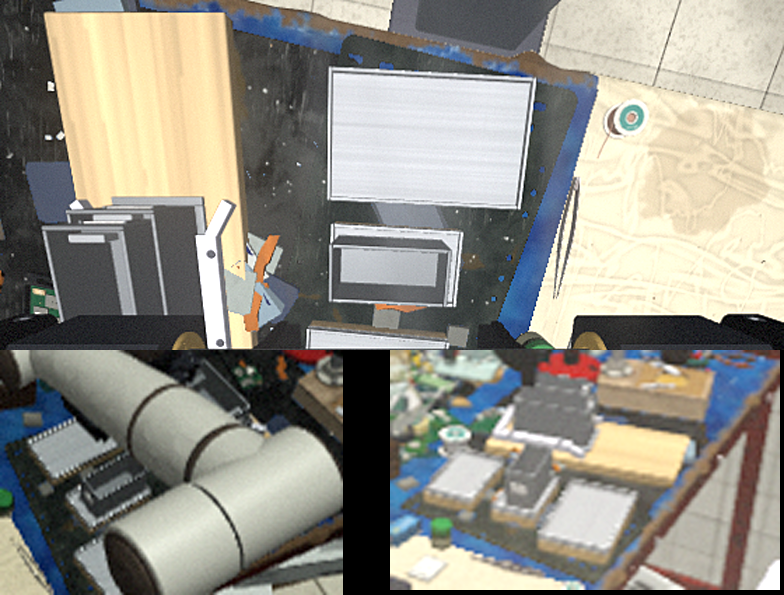

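The picture shows the small bin standing in the small tray at (395,270) and the medium still in the large bin in the channel at (90,260). Next is the medium bin.

Call:
step_arm(targets="-0.2 -2 0 0;-0.2 -3 0 0;-0.2 -3.5 0 0;-0.2 -3.5 0 0;-0.2 -3.5 0 0;-0.2 -2.5 0 0;-0.2 -1.8 0 0;-0.2 -1 1 0;0 0 3 0;0 0 3 0;0 0 3 0;0 0 2 0")

```text
time_s: 19.83
tcp_pos: [0.5818, -0.298, 0.1066]
ee_rot: [[-0.982, -0.189, -0.005], [-0.189, 0.982, 0.002], [0.004, 0.003, -1.0]]
wrist_force: [-0.2, 0.5, -0.2]
gripper_width: 0.863
gripper_force: 0.0
```

```bash
python3 -c "
from m import *
go(.5837,-.2990,.0965,190.8)"
```

```text
t 19.83 tcp [ 0.5818 -0.298   0.1066] yaw 190.9 shift cm [-0.17 -0.14  1.01] turn 0.1 F [-0.2  0.5 -0.2] w 75.1 gf 0.0
```

Call:
step_arm(targets="0 0 0.7 0;0 0 0.4 0;0 0 0 0;0 0 0 0;0 0 0 0;0 0 0 0", claw=4)

```text
time_s: 20.33
tcp_pos: [0.5846, -0.2992, 0.101]
ee_rot: [[-0.982, -0.189, 0.003], [-0.189, 0.982, -0.001], [-0.003, -0.001, -1.0]]
wrist_force: [0.1, 1.6, 0.0]
gripper_width: 0.643
gripper_force: 30.0
```

Call:
step_arm(targets="0 0 0 0;0 0 0 0;0 0 0 0")

```text
time_s: 20.58
tcp_pos: [0.5845, -0.2992, 0.101]
ee_rot: [[-0.982, -0.189, 0.002], [-0.189, 0.982, -0.001], [-0.002, -0.001, -1.0]]
wrist_force: [0.5, 1.6, 3.7]
gripper_width: 0.641
gripper_force: 30.0
```

Call:
step_arm(targets="0 0 0 0;0 0 0 0;0 0 0.3 0;0 0 0.2 0;0 0 0 0", claw=7)

```text
time_s: 21.0
tcp_pos: [0.5829, -0.2991, 0.0934]
ee_rot: [[-0.982, -0.188, -0.002], [-0.189, 0.982, 0.001], [0.002, 0.001, -1.0]]
wrist_force: [-0.5, -0.2, -1.1]
gripper_width: 0.794
gripper_force: 0.0
```

Call:
step_arm(targets="0 0 0 0;0 0 0 0;0 0 0 0;0 0 0 0;0 0 0 0;0 0 0 0;0 0 0 0", claw=4)

```text
time_s: 21.58
tcp_pos: [0.5837, -0.2992, 0.0945]
ee_rot: [[-0.982, -0.189, 0.0], [-0.189, 0.982, -0.0], [-0.0, -0.0, -1.0]]
wrist_force: [0.1, -0.6, -1.1]
gripper_width: 0.641
gripper_force: 30.0
```

Call:
step_arm(targets="0 0 -0.3 0;0 0 -0.5 0;0 0 -0.5 0;0 0 -0.5 0;0 0 -0.5 0;0 0 -0.5 0")

```text
time_s: 22.08
tcp_pos: [0.5825, -0.2985, 0.1214]
ee_rot: [[-0.982, -0.188, -0.003], [-0.188, 0.982, 0.002], [0.003, 0.002, -1.0]]
wrist_force: [-0.1, -0.2, -11.9]
gripper_width: 0.639
gripper_force: 30.0
```

Call:
step_arm(targets="0 0 -0.5 0;0 0 -0.5 0;0 0 -0.7 0;0 0 -1 0;0 0 -1.5 0;0 0 -1.5 0;0 0 -1.5 0;0 0 -2 0;0 0 -2 0;0 0 -1 0;0 0 0 0;0 0 0 0")

```text
time_s: 23.08
tcp_pos: [0.5842, -0.2993, 0.2465]
ee_rot: [[-0.982, -0.189, 0.004], [-0.189, 0.982, -0.001], [-0.004, -0.002, -1.0]]
wrist_force: [-0.1, 0.0, -2.5]
gripper_width: 0.642
gripper_force: 30.0
```

```bash
python3 -c "
from m import *
go(.632,-.0915,.21,279)"
```

```text
t 23.08 tcp [ 0.5842 -0.2993  0.2465] yaw 190.9 shift cm [-8.6  19.51  3.65] turn -88.1 F [-0.1  0.  -2.5] w 55.9 gf 29.998537092469633
```

Run:
```python
from m import *
import pickle
c=pickle.load(open("w2.pkl","rb"));hsv=cv2.cvtColor(c["im"],cv2.COLOR_BGR2HSV)
m=((hsv[...,1]<40)&(hsv[...,2]>120)).astype(np.uint8)
for v in range(184,244,6):
    b=np.where(m[v,360:520])[0]+360;print(v,[(int(a[0]),int(a[-1])) for a in np.split(b,np.where(np.diff(b)>1)[0]+1) if len(a)>2])
t=pickle.load(open("t5.pkl","rb"));x=cv2.cvtColor(c["im"],cv2.COLOR_BGR2GRAY)
print(onz(c,np.array([(648,430),(638,587)])/2.6+[130,20],.0317).round(4).tolist())
cv2.imwrite("pics/t.png",cv2.convertScaleAbs(cv2.resize(c["im"][170:260,360:500],None,fx=5,fy=5,interpolation=cv2.INTER_CUBIC),alpha=1.2))
```

```text
184 [(420, 436)]
190 [(382, 421), (472, 484)]
196 [(381, 475), (478, 482)]
202 [(380, 473), (477, 479)]
208 [(379, 472), (475, 477)]
214 [(378, 471), (474, 476), (515, 519)]
220 [(378, 469), (513, 519)]
226 [(377, 429)]
232 [(376, 427)]
238 [(375, 426)]
[[0.6017, -0.1675, 0.0317], [0.6869, -0.1527, 0.0317]]
```

View pics/t.png

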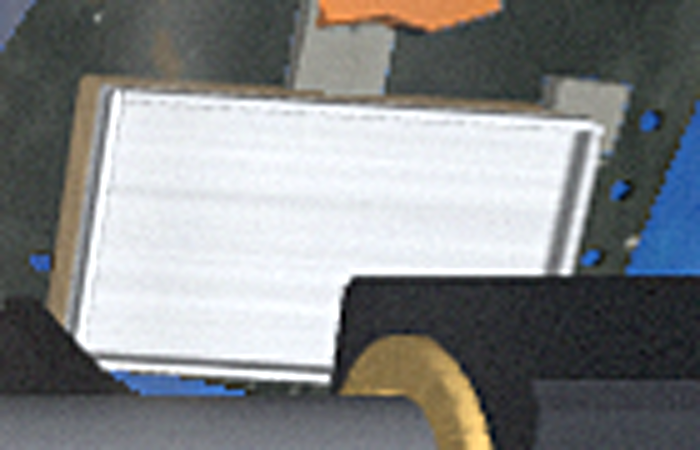

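The picture shows the medium tray's rim corners: top-left (108,88), top-right (604,125) and bottom-left (75,366).

Run:
```python
from m import *
import pickle
c=pickle.load(open("w2.pkl","rb"))
p=onz(c,np.array([(108,88),(604,125),(75,366)])/5+[360,170],.0317)
print(p.round(4).tolist(),np.linalg.norm(p[1]-p[0]),np.linalg.norm(p[2]-p[0]),(p[1]+p[2])/2,np.degrees(np.arctan2(*(p[1]-p[0])[1::-1])))
C=(p[1]+p[2])/2
go(C[0],C[1],.21,279)
```

```text
[[0.6042, -0.1637, 0.0317], [0.5935, -0.0272, 0.0317], [0.6833, -0.1541, 0.0317]] 0.13686059398965625 0.07966698723077564 [ 0.6383561  -0.09068039  0.0317    ] 94.48596702252723
t 23.08 tcp [ 0.5842 -0.2993  0.2465] yaw 190.9 shift cm [-9.24 19.47  3.65] turn -88.1 F [-0.1  0.  -2.5] w 55.9 gf 29.998537092469633
```

Call:
step_arm(targets="-0.7 1.5 0 0;-1.4 3 0 0;-1.4 3 0 0;-1.4 3 0 0;-1.4 3 0 0;-1.4 3 0 0;-1 2 0 0;-0.5 1 0 -3;0 0 0 -6;0 0 0 -6;0 0 0 -6;0 0 0 -6")

```text
time_s: 24.08
tcp_pos: [0.6366, -0.09, 0.2429]
ee_rot: [[-0.786, -0.619, -0.003], [-0.619, 0.786, -0.0], [0.002, 0.002, -1.0]]
wrist_force: [0.3, -0.1, -1.5]
gripper_width: 0.64
gripper_force: 30.0
```

Call:
step_arm(targets="0 0 0 -7;0 0 0 -7;0 0 0 -7;0 0 0 -7;0 0 0 -7;0 0 0 -7;0 0 0 -7;0 0 0 -7;0 0 0 -2.5;0 0 0 0;0 0 0 0")

```text
time_s: 25.0
tcp_pos: [0.6368, -0.0903, 0.2434]
ee_rot: [[0.11, -0.994, -0.002], [-0.994, -0.11, -0.0], [-0.0, 0.002, -1.0]]
wrist_force: [-0.5, -1.0, -1.8]
gripper_width: 0.642
gripper_force: 30.0
```

Run:
```python
from m import *
import pickle
go(.638,-.0907,.0655,276)
c=pickle.load(open("w5.pkl","rb"))
p=onz(c,np.array([(330,68),(535,78),(520,208),(330,200)])/1.4,.0317);print(rect(p),p.round(4).tolist())
```

```text
t 25.0 tcp [ 0.6368 -0.0903  0.2434] yaw 276.3 shift cm [ 0.05 -0.15 17.79] turn 0.3 F [-0.5 -1.  -1.8] w 55.9 gf 29.99852224253118
(array([ 0.4198, -0.085 ]), array([0.1666, 0.1045]), -81.5) [[0.3805, -0.1751, 0.0317], [0.3563, -0.0103, 0.0317], [0.4591, 0.0052, 0.0317], [0.4838, -0.1589, 0.0317]]
```

Call:
step_arm(targets="0 0 2 0;0 0 3 0;0 0 3 0;0 0 3 0;0 0 3 0;0 0 1.8 0;0 0 1 0;0 0 0.5 0;0 0 0.2 0;0 0 0 0;0 0 0 0")

```text
time_s: 25.92
tcp_pos: [0.6383, -0.0903, 0.0711]
ee_rot: [[0.111, -0.994, 0.003], [-0.994, -0.111, -0.0], [0.0, -0.003, -1.0]]
wrist_force: [0.1, 0.1, -2.6]
gripper_width: 0.642
gripper_force: 30.0
```

Call:
step_arm(targets="0 0 0.2 0;0 0 0.1 0;0 0 0 0")

```text
time_s: 26.17
tcp_pos: [0.6373, -0.0903, 0.067]
ee_rot: [[0.111, -0.994, 0.001], [-0.994, -0.111, 0.0], [-0.0, -0.001, -1.0]]
wrist_force: [-0.1, -0.5, -1.3]
gripper_width: 0.644
gripper_force: 30.0
```

Call:
step_arm(targets="0 0 0.2 0;0 0 0.1 0;0 0 0 0;0 0 0 0")

```text
time_s: 26.5
tcp_pos: [0.6377, -0.0906, 0.0662]
ee_rot: [[0.112, -0.994, 0.002], [-0.994, -0.112, -0.001], [0.001, -0.001, -1.0]]
wrist_force: [-2.5, -0.6, 8.8]
gripper_width: 0.642
gripper_force: 30.0
```

Call:
step_arm(targets="0 0 -0.2 0;0 0 0 0;0 0 0 0;0 0 0 0;0 0 0 0", claw=8.7)

```text
time_s: 26.92
tcp_pos: [0.6371, -0.0903, 0.0652]
ee_rot: [[0.111, -0.994, -0.0], [-0.994, -0.111, 0.0], [-0.0, 0.0, -1.0]]
wrist_force: [-0.8, -0.4, 0.2]
gripper_width: 0.931
gripper_force: 0.0
```

Call:
step_arm(targets="0 0 -1 0;0 0 -2 0;0 0 -3 0;0 0 -3 0;0 0 -3 0;0 0 -3 0;0 0 0 7;0 0 0 7;0 0 0 7;0 0 0 7;0 0 0 7;0 0 0 7")

```text
time_s: 27.92
tcp_pos: [0.6372, -0.0904, 0.2163]
ee_rot: [[-0.587, -0.809, 0.001], [-0.809, 0.587, -0.0], [-0.0, -0.001, -1.0]]
wrist_force: [-0.3, -0.4, 0.3]
gripper_width: 0.999
gripper_force: 0.0
```

Call:
step_arm(targets="0 0 0 7;0 0 0 7;0 0 0 7;0 0 0 7;0 0 0 7;0 0 0 7;0 0 0 1.5;0 0 0 0")

```text
time_s: 28.58
tcp_pos: [0.6372, -0.0904, 0.2162]
ee_rot: [[-0.982, -0.189, 0.001], [-0.189, 0.982, -0.0], [-0.001, -0.0, -1.0]]
wrist_force: [0.3, -0.2, 0.3]
gripper_width: 1.002
gripper_force: 0.0
```

Run:
```python
from m import *
import pickle
go(.5837,-.2990,.069,190.8)
c=cap("wrist");pickle.dump(c,open("w6.pkl","wb"))
```

```text
t 28.58 tcp [ 0.6372 -0.0904  0.2162] yaw 190.9 shift cm [  9.2  -19.48  14.72] turn 0.1 F [ 0.3 -0.2  0.3] w 87.2 gf 0.0
```

Call:
step_arm(targets="0.6 -1.5 0 0;1.4 -3 0 0;1.4 -3 0 0;1.4 -3 0 0;1.4 -3 0 0;1.4 -3 0 0;1.1 -2 0 0;0.5 -1 1 0;0 0 3 0;0 0 3 0;0 0 2 0;0 0 1 0")

```text
time_s: 29.63
tcp_pos: [0.5814, -0.2985, 0.1114]
ee_rot: [[-0.982, -0.189, -0.006], [-0.189, 0.982, 0.002], [0.005, 0.004, -1.0]]
wrist_force: [0.4, -0.1, 0.6]
gripper_width: 0.998
gripper_force: 0.0
```

Call:
step_arm(targets="0 0 2 0;0 0 2 0;0 0 1 0;0 0 0 0;0 0 0 0")

```text
time_s: 30.05
tcp_pos: [0.584, -0.2993, 0.0658]
ee_rot: [[-0.982, -0.19, -0.0], [-0.19, 0.982, -0.0], [0.0, -0.0, -1.0]]
wrist_force: [-0.8, -0.1, 0.2]
gripper_width: 0.997
gripper_force: 0.0
```

```bash
python3 -c "
from m import *
go(.5837,-.2990,.066,190.8)"
```

```text
t 30.05 tcp [ 0.584  -0.2993  0.0658] yaw 190.9 shift cm [ 0.03  0.03 -0.02] turn 0.1 F [-0.8 -0.1  0.2] w 86.8 gf 0.0
```

Grip, raise 1 mm to relieve the load, and slide back out.

Call:
step_arm(targets="0 0 0 0;0 0 0 0;0 0 0 0;0 0 0 0;0 0 0 0;0 0 0 0", claw=5)

```text
time_s: 30.55
tcp_pos: [0.5841, -0.2992, 0.0664]
ee_rot: [[-0.982, -0.189, 0.001], [-0.189, 0.982, -0.0], [-0.001, -0.001, -1.0]]
wrist_force: [0.0, 1.2, 3.3]
gripper_width: 0.754
gripper_force: 30.0
```

Call:
step_arm(targets="1 0 -0.1 0;1 0 0 0;1 0 0 0;1 0 0 0;1 0 0 0;0 0 0 0")

```text
time_s: 31.05
tcp_pos: [0.5317, -0.309, 0.0667]
ee_rot: [[-0.982, -0.187, -0.002], [-0.187, 0.982, 0.001], [0.002, 0.001, -1.0]]
wrist_force: [-1.1, 0.6, 0.8]
gripper_width: 0.752
gripper_force: 30.0
```

Call:
step_arm(targets="1 0 0 0;1.2 0 0 0;1.2 0 0 0;1.2 0 0 0;1.2 0 0 0;1.2 0 0 0;1.2 0 0 0;1 0 0 0;0.6 0 0 0;0 0 0 0")

```text
time_s: 31.88
tcp_pos: [0.4365, -0.3273, 0.0666]
ee_rot: [[-0.982, -0.188, -0.002], [-0.188, 0.982, 0.001], [0.001, 0.001, -1.0]]
wrist_force: [-0.1, 0.3, -0.5]
gripper_width: 0.753
gripper_force: 30.0
```

Call:
step_arm(targets="0 0 -0.5 0;0 0 -1 0;0 0 -2 0;0 0 -2 0;0 0 -2 0;0 0 -2 0;0 0 -1 0;0 0 0 0;0 0 0 0")

```text
time_s: 32.63
tcp_pos: [0.4386, -0.3268, 0.1717]
ee_rot: [[-0.982, -0.189, 0.001], [-0.189, 0.982, 0.0], [-0.001, 0.0, -1.0]]
wrist_force: [0.1, 0.3, -2.2]
gripper_width: 0.758
gripper_force: 30.0
```

```bash
python3 -c "
from m import *
go(.4205,-.0865,.069,278.4)"
```

```text
t 32.63 tcp [ 0.4386 -0.3268  0.1717] yaw 190.9 shift cm [-2.76 23.94 10.27] turn -87.5 F [ 0.1  0.3 -2.2] w 66.0 gf 29.998683384619653
```

Call:
step_arm(targets="-0.2 1.5 0 0;-0.3 3 0 0;-0.3 3 0 0;-0.4 3 0 0;-0.4 3 0 0;-0.4 3 0 0;-0.3 3 0 0;-0.3 2.5 0 0;-0.2 1.9 0 -3;0 0 0 -6;0 0 0 -6;0 0 0 -6")

```text
time_s: 33.63
tcp_pos: [0.4196, -0.0866, 0.1701]
ee_rot: [[-0.846, -0.534, -0.003], [-0.534, 0.846, -0.0], [0.003, 0.002, -1.0]]
wrist_force: [-0.2, 0.0, -1.7]
gripper_width: 0.761
gripper_force: 30.0
```

Call:
step_arm(targets="0 0 0 -7;0 0 0 -7;0 0 0 -7;0 0 0 -7;0 0 0 -7;0 0 0 -7;0 0 0 -7;0 0 0 -7;0 0 0 -7;0 0 0 -3.5;0 0 0 0;0 0 0 0")

```text
time_s: 34.63
tcp_pos: [0.4199, -0.0872, 0.1704]
ee_rot: [[0.144, -0.99, -0.003], [-0.99, -0.144, -0.0], [-0.0, 0.003, -1.0]]
wrist_force: [0.2, -0.3, -2.1]
gripper_width: 0.753
gripper_force: 30.0
```

```bash
python3 -c "
from m import *
go(.4205,-.0865,.069,278.4)"
```

```text
t 34.63 tcp [ 0.4199 -0.0872  0.1704] yaw 278.3 shift cm [-0.06 -0.09 10.14] turn -0.1 F [ 0.2 -0.3 -2.1] w 65.5 gf 29.9985405622283
```

Call:
step_arm(targets="0 0 1.5 0;0 0 2 0;0 0 2 0;0 0 2 0;0 0 1.2 0;0 0 0.7 0;0 0 0.3 0;0 0 0 0;0 0 0 0")

```text
time_s: 35.38
tcp_pos: [0.4212, -0.0871, 0.075]
ee_rot: [[0.146, -0.989, 0.001], [-0.989, -0.146, -0.0], [0.0, -0.001, -1.0]]
wrist_force: [-0.3, 0.1, -1.3]
gripper_width: 0.756
gripper_force: 30.0
```

Call:
step_arm(targets="0 0 0.2 0;0 0 0.2 0;0 0 0.2 0;0 0 0 0;0 0 0 0")

```text
time_s: 35.8
tcp_pos: [0.4217, -0.0871, 0.0718]
ee_rot: [[0.147, -0.989, 0.002], [-0.989, -0.147, -0.001], [0.001, -0.002, -1.0]]
wrist_force: [-6.1, 3.7, 23.8]
gripper_width: 0.759
gripper_force: 30.0
```

Call:
step_arm(targets="0 0 -0.25 0;0 0 0 0")

```text
time_s: 35.97
tcp_pos: [0.4216, -0.087, 0.0722]
ee_rot: [[0.146, -0.989, 0.003], [-0.989, -0.146, 0.0], [-0.0, -0.003, -1.0]]
wrist_force: [0.1, -1.2, -1.5]
gripper_width: 0.756
gripper_force: 30.0
```

Call:
step_arm(targets="0 0 0 0;0 0 0 0;0 0 0 0;0 0 0 0;0 0 0 0", claw=8.7)

```text
time_s: 36.38
tcp_pos: [0.4207, -0.0872, 0.0709]
ee_rot: [[0.146, -0.989, -0.0], [-0.989, -0.146, -0.0], [0.0, 0.0, -1.0]]
wrist_force: [-0.5, -0.0, 0.7]
gripper_width: 0.981
gripper_force: 0.0
```

Call:
step_arm(targets="0 0 -1 0;0 0 -2 0;0 0 -3 0;0 0 -3 0;0 0 -3 0;0 0 -3 0;0 0 -3 0;0 0 -3 0;0 0 -2 0;0 0 0 0")

```text
time_s: 37.22
tcp_pos: [0.423, -0.0874, 0.3058]
ee_rot: [[0.146, -0.989, 0.01], [-0.989, -0.146, -0.0], [0.002, -0.01, -1.0]]
wrist_force: [0.5, -0.2, 1.1]
gripper_width: 1.003
gripper_force: 0.0
```

Call:
step_arm(targets="-3 0 0 7;-3 0 0 7;-3 0 0 7;-3 0 0 7;-3 0 0 7;-3 0 0 7;0 0 0 7;0 0 0 7;0 0 0 7;0 0 0 7;0 0 0 0")

```text
time_s: 38.13
tcp_pos: [0.4457, 0.0814, 0.3001]
ee_rot: [[-0.868, -0.496, -0.002], [-0.496, 0.868, -0.001], [0.002, 0.0, -1.0]]
wrist_force: [-0.4, -0.0, 0.1]
gripper_width: 1.0
gripper_force: 0.0
```

Run:
```python
from m import *
import pickle
go(.5,-.09,.3,190)
o=np.zeros((600,800,3),np.uint8)
c=cap("wrist");pickle.dump(c,open("w7.pkl","wb"));o[:300,:400]=cv2.resize(c["im"],(400,300),interpolation=cv2.INTER_AREA)
t=cap("top");pickle.dump(t,open("t7.pkl","wb"));o[:300,400:]=cv2.resize(t["im"][145:240,290:417],(400,300),interpolation=cv2.INTER_CUBIC)
s=cap("scene");pickle.dump(s,open("s7.pkl","wb"));o[300:,:400]=cv2.resize(s["im"][155:230,260:360],(400,300),interpolation=cv2.INTER_CUBIC)
# small rim / large etc expected outlines in the wrist view
cv2.imwrite("pics/fin.png",cv2.convertScaleAbs(o,alpha=1.2))
```

```text
t 38.13 tcp [0.4457 0.0814 0.3001] yaw 209.7 shift cm [ 3.790e+00 -1.758e+01  1.000e-02] turn 19.7 F [-0.4 -0.   0.1] w 87.0 gf 0.0
```

View pics/fin.png

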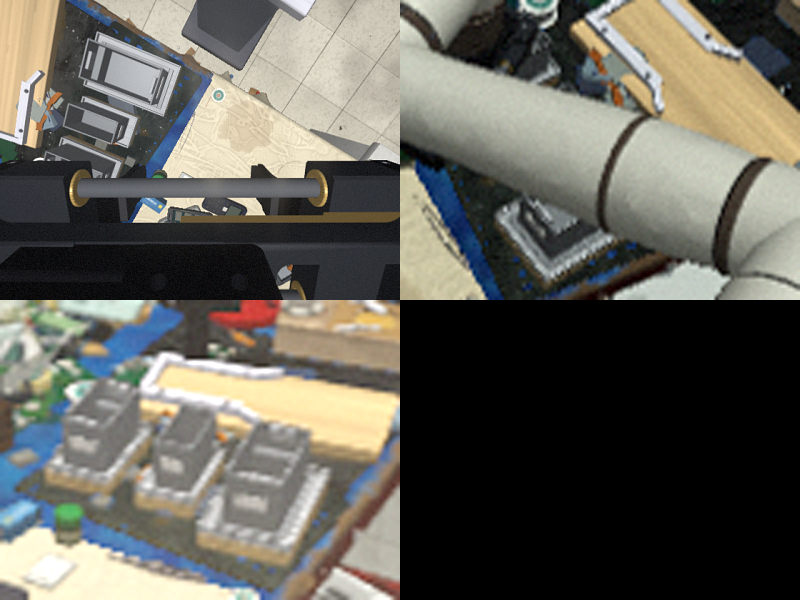

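All three bins stand upright, flat and centred in their trays, at (85,440), (185,460) and (265,485) in the scene panel. The robot is clear of everything, so I'll hand the job in.

```bash
python3 -c "
from station import r
print(r.finish_job())"
```

```text
the job is handed in; nothing more can be done
None
```

The three bins are apart, each standing upright and empty in the tray of its own size, and the job was handed in at about 38 s of the 70 s allowed; the hand-in call returned no verdict, so I checked placement only from the pictures and the contact forces.

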